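# Roll a salvaged feed roller over the lip and up to its stop

## Robot

A 6-joint arm with a two-finger parallel gripper is mounted at the origin on the work surface. World frame = base frame: x ahead of the robot, y to its left, z up, the work surface at z = 0. Lengths are in m, angles in rad, forces in N, time in s.
With the tool pointing down it reaches from about 0.35 to 0.975 m from the base axis. Payload 4.9 kg.
Tool frame: the origin (TCP) lies on the centre line of the jaws, within the pads' length; the fingertips stand manip.finger_overhang ahead of it and the grasp point (between the pads) lies 6 mm ahead of it (manip.finger_overhang is the distance from the TCP to the fingertips, in m); z points along the fingers, y is the direction in which the jaws open and shut (so a half turn about z gives the same grasp; the last joint's range is limited). The gripper opens to 85 mm and grips with 20 to 120 N. Pads are 22 mm wide; open, the fingers measure 114 mm over their backs; the gripper's body (76 mm by 85 mm) begins 54 mm behind the grasp point. The pads swing forward as they close: fully open they stand 13 mm farther back than shut.
Start: joints at [-1.349, 0.053, 1.613, -0, 1.476, -0.119], TCP at [0.209, -0.589, 0.256] pointing down, gripper open.
Joint ranges: [-3.01, 3.01], [-1.01, 2.22], [0.06, 2.58], [-1.02, 4.17], [0.09, 2.62], [-3.14, 3.14]. Speed limits (rad/s): [2.57, 2.57, 3.14, 3.14, 3.14, 3.14].

## Interface

Orientations are given as a rotation vector (axis times angle).
In Python, from plant import manip gives the robot as it stands.
- The arm moves only by the tool arm_command, never from a script. Its argument "plan" is a list of rows, each an object with "delta_rot": the turn, a rotation vector about the tool's x, y, z in rad, a list of three; "linear": the shift along the tool's x, y, z in m, a list of three; "claw": the closure in counts, from 0 (fully open) to 255 (shut). In form: [{"delta_rot": [rx, ry, rz], "linear": [x, y, z], "claw": claw}, ...]. A call has exactly 10 rows; each row shifts and turns the commanded pose from where the row before left it, along the tool's axes as they then stand; what a row does not reach is not made up. A row lasts 1/8 s, in which the tool goes at most 62.5 mm and 10.7 degrees, less where a joint would pass 70% of its speed; a pose out of reach is approached as far as the arm can. A call with a gripper value outside its range is refused whole. The fingers move at their own pace and stop on an object; "grip_force" is the grip in N (left out, the last holds). Time passes only in rows, so rows that do not move let the fingers close, or fill a call up. It gives the time, the measured TCP pose, the force and the opening at its end, in the units of the state.
- manip.get_obs(): the state, without advancing time (a new reading comes with each control period).
- manip.read_camera(name): name is "scene" or "top" or "wrist"; returns (picture, depth): 420x560x3 uint8, red, green, blue; 420x560 float32, m along the optical axis (not along the pixel's ray), 0 where there is no reading.
- manip.camera_params(name): a dict with "K" (3x3 intrinsics, pixels), "T" (4x4, takes a point from camera to world coordinates). Camera axes: x right, y up, looking along -z (the intrinsics and any distortion apply to the point x, -y, -z); pixel columns grow to the right and rows downward; lengths in m; the calibration is good to about 2 mm. A picture is of the moment at which its call begins: read the wrist's pose just before it. camera_params takes no time and is no camera call; for the wrist camera it gives the pose at the moment of the call.
- manip.close_job(): hands the job in, once; it reports no verdict.
The state is a dict: "clock": time; "joint_pos": joint angles; "joint_vel": joint speeds; "effort": joint torques, N m; "tcp_pos": TCP position; "ee_rot": TCP orientation; "wrist_force": force on the tool from outside, world axes, zero at the start; "moment": the same for the moment, N m; "width": opening from 0.0 (shut) to 1.0 (fully open).
Only numpy, scipy, OpenCV 4.12 (cv2) and the standard library are available. Lean on these libraries where they do the work, as an engineer would, in place of code of your own. Each camera call takes 0.05 s, during which the arm holds its last target.

## Task

Take the hand float by its handle and, with its flat sole resting on top of the rubber feed roller, roll the roller along the plate, over the low lip, until it drops home against the stop bar; then lay the float flat, sole down, back on its grey mat. The coating dents easily: press on it with less than 22 N, touch it with nothing but the float, and roll it from on top - do not shove it from behind, throw it or lift it. Leave the bottle, gear wheel and screwdriver where they are.

Things in the scene. Friction and masses are not known exactly. Their poses are not given: they have to be found in the camera images.
- bed: Fixed flat aluminium plate, 240 mm (x) by 280 mm (y), the rolling bed; its height differs a little each time. Origin at its middle, 8 mm below its top face; z up, +y from the roller's start towards the stop. A lip and then a stop bar lie across it along x. The roller at home lies on the plate between them, its axis at y = 86 to 90 mm.
- bed_lip (a point): Middle of the top of the low dark steel lip across the plate: 220 mm long (along the bed's x), 6 mm wide (bed y = 66.5 to 72.5 mm). It stands 3.5 to 6 mm proud of the plate, differently each time; this point is given for 4.5 mm. Rigid under load. Axes as the bed's.
- bed_stop (a point): Middle of the upper edge of the stop bar's face that looks at the roller: dark steel bar across the plate, 220 mm long, 12 mm thick, face at bed y = 115 mm, 25 mm proud of the plate. Axes as the bed's.
- roller_center (a point): Centre of the loose feed roller: rigid dark rubber sleeve, diameter 50 mm, length 180 mm, 12 mm steel shaft stubs 16 mm long at both ends; 0.35 to 0.7 kg. x is its axis, roughly along the bed's x. Its top is 50 mm above the plate (58 mm above the bed's origin). It rolls freely; under a flat sole it moves half as far as the sole.
- float_handle (a point): Grip point in the middle of the loose hand float's handle, 46 mm above the sole. Float: flat board 80 mm (x) by 180 mm (y), 16 mm thick with its sole; on top in the middle a block handle 70 mm long in x, 26 mm thick in y, its top 66 mm above the sole. 0.25 kg; z up; rigid, nothing yields.
- float_sole (a point): Middle of the float's flat sole (its underside); axes as for float_handle.
- mat: Fixed grey mat, 130 mm (x) by 210 mm (y), 4 mm thick, on which the float lies at the start, its length along the mat's. Origin in the middle of the underside.
- bottle: Bystander: upright white plastic bottle, diameter 64 mm, height 170 mm; origin in the middle of its underside.
- gear: Bystander: white plastic gear wheel lying flat, diameter 78 mm, 18 mm thick; origin in the middle of its underside.
- screwdriver: Bystander: screwdriver lying on the bench, origin under its middle, its length along its x.
Not all that is in view belongs to the job. Leave any purple or red look-alike of the part that bears roller_center alone.

How it is judged:
By the outcome, as a careful person would: the job done as asked, in the order asked, and still so for the second after the job is handed in, with the robot touching nothing.
It also fails if it takes over 72 s, if anything falls off the work surface, if the arm or the gripper's body presses on something with over 40 N, if the wrist force passes 120 N, or if a joint passes its speed limit or range.

## Working session

There is one attempt and no reset: what is moved stays moved. The work goes in short steps, Python scripts to look and compute and a tool call to move; the robot and the scene stay as the last step left them, time stands still between calls to the robot, and variables do not carry over. Pictures are saved under pics/ and viewed, and the job is handed in when it is done.

Besides the shell and the picture viewer there is one more tool, called as name([rows], argument=value, ...), one row to a line, values as JSON. arm_command: Moves the arm, as the interface text tells. Its arguments: {"type":"object","properties":{"plan":{"type":"array","items":{"type":"object","properties":{"delta_rot":{"type":"array","items":{"type":"number"}},"linear":{"type":"array","items":{"type":"number"}},"claw":{"type":"number"}}}},"grip_force":{"type":"number"}},"required":["plan"]}

```bash
ls; mkdir -p pics
cat > h.py <<'E'
import numpy as np,cv2
from plant import manip
from scipy.spatial.transform import Rotation as R
def snap(n,f):
    P=manip.camera_params(n); im,d=manip.read_camera(n)
    cv2.imwrite(f'pics/{f}.png',im[:,:,::-1]); np.savez(f'pics/{f}.npz',im=im,d=d,K=P['K'],T=P['T'],**({'dist':P['dist']} if 'dist' in P else {}))
    return im,d,P
def load(f): return np.load(f'pics/{f}.npz')
def cloud(z):
    K,T,d=z['K'],z['T'],z['d']
    v,u=np.mgrid[0:d.shape[0],0:d.shape[1]]
    X=(u-K[0,2])/K[0,0]*d; Y=-(v-K[1,2])/K[1,1]*d
    p=np.stack([X,Y,-d,np.ones_like(d)],-1)
    w=(p@T.T)[...,:3]; w[d<=0]=np.nan
    return w
E
python3 - <<'E'
from h import *
o=manip.get_obs(); print({k:np.round(v,3) for k,v in o.items()}, manip.finger_overhang)
for n in ('scene','top'):
    im,d,P=snap(n,n+'0'); print(n,{k:np.round(v,3) for k,v in P.items()})
a=cv2.imread('pics/scene0.png');b=cv2.imread('pics/top0.png')
E
```

```text
pics
{'clock': np.float64(0.0), 'joint_pos': array([-1.349,  0.053,  1.614,  0.   ,  1.476, -0.119]), 'joint_vel': array([-0.   , -0.   ,  0.001,  0.001, -0.001, -0.001]), 'effort': array([-0.0000e+00, -3.9369e+01, -3.7018e+01, -0.0000e+00,  7.0000e-03,
        0.0000e+00]), 'tcp_pos': array([ 0.209, -0.588,  0.255]), 'ee_rot': array([-3.094, -0.532,  0.   ]), 'wrist_force': array([-0.41 , -0.276,  0.313]), 'moment': array([0.017, 0.002, 0.031]), 'width': np.float64(1.0)} 0.025
scene {'K': array([[415.685,   0.   , 292.165],
       [  0.   , 415.685, 208.573],
       [  0.   ,   0.   ,   1.   ]]), 'T': array([[ 0.797, -0.452,  0.4  ,  0.959],
       [ 0.603,  0.609, -0.515, -0.563],
       [-0.01 ,  0.652,  0.759,  0.986],
       [ 0.   ,  0.   ,  0.   ,  1.   ]])}
top {'K': array([[469.038,   0.   , 281.646],
       [  0.   , 469.038, 202.799],
       [  0.   ,   0.   ,   1.   ]]), 'T': array([[ 5.000e-03,  9.890e-01, -1.490e-01,  2.560e-01],
       [-1.000e+00,  5.000e-03,  1.000e-03,  3.400e-02],
       [ 1.000e-03,  1.490e-01,  9.890e-01,  1.493e+00],
       [ 0.000e+00,  0.000e+00,  0.000e+00,  1.000e+00]])}
```

View pics/scene0.png

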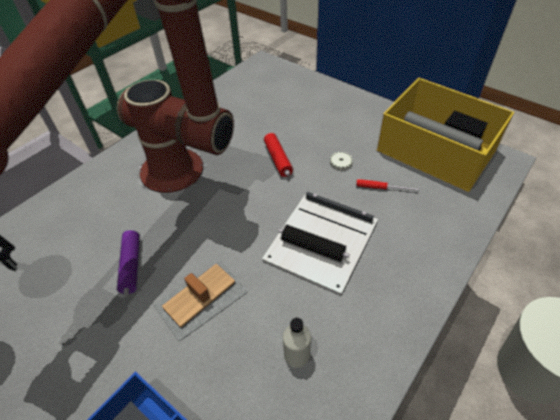

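View pics/top0.png

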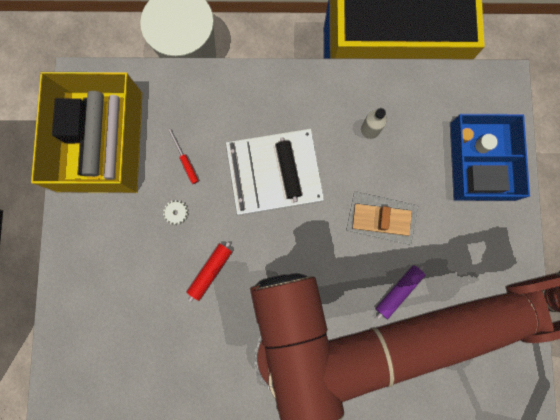

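Scene (560x420): roller on the plate at (313,243), float with brown handle at (197,288), bottle (297,345), gear (341,160), screwdriver (386,185). In top: roller (288,170), lip (253,175), stop (237,176), float (383,219) on its mat. Could be mistaken for the roller: red one (210,270), purple one (400,292), grey tubes in the yellow box (92,130). I choose the black one on the plate.

Run:
```python
from h import *
z=load('top0'); im=z['im'][:,:,::-1]
a=cv2.resize(im[120:225,215:335],None,fx=5,fy=5,interpolation=cv2.INTER_CUBIC);cv2.imwrite('pics/c1.png',a)
a=cv2.resize(im[180:250,335:425],None,fx=7,fy=7,interpolation=cv2.INTER_CUBIC);cv2.imwrite('pics/c2.png',a)
w=cloud(z)
for (u,v) in [(288,170),(237,176),(253,175),(265,200),(310,140),(384,218),(365,220),(405,220),(354,230),(375,115),(175,212),(330,220)]:
    print((u,v),np.round(w[v,u],4))
```

```text
(288, 170) [0.5748 0.0136 0.0635]
(237, 176) [0.5603 0.1745 0.0376]
(253, 175) [0.568  0.1252 0.018 ]
(265, 200) [0.4876 0.0859 0.0143]
(310, 140) [ 0.6872 -0.0586  0.01  ]
(384, 218) [ 0.4257 -0.2809  0.0656]
(365, 220) [ 0.4245 -0.2309  0.0196]
(405, 220) [ 0.4248 -0.3563  0.0235]
(354, 230) [ 0.3941 -0.198   0.004 ]
(375, 115) [ 0.7227 -0.2428  0.1551]
(175, 212) [ 0.4494  0.3751 -0.0015]
(330, 220) [ 0.4259 -0.1221  0.0024]
```

View pics/c1.png

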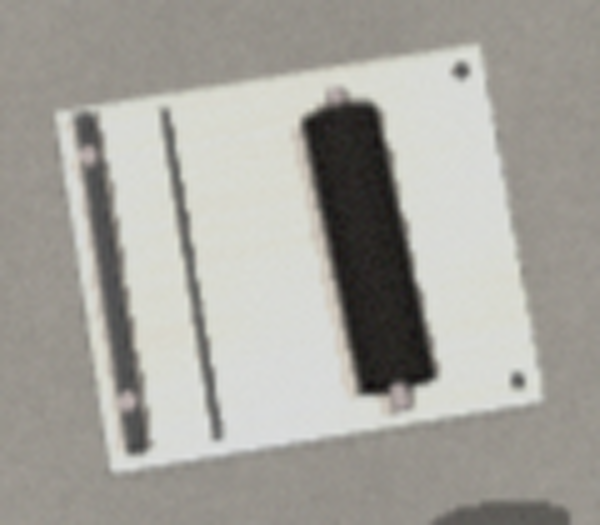

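View pics/c2.png

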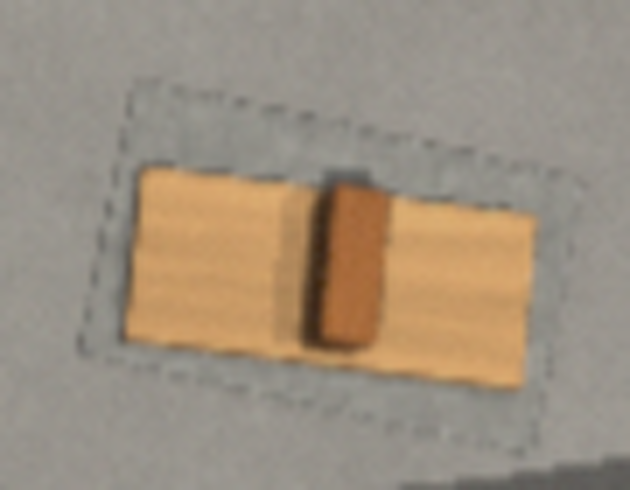

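```bash
cat >> h.py <<'E'
def ray(z,u,v,h):
    K,T=z['K'],z['T']; d=T[:3,:3]@np.array([(u-K[0,2])/K[0,0],-(v-K[1,2])/K[1,1],-1.]); o=T[:3,3]
    return o+d*(h-o[2])/d[2]
def cr(pts,s,off): return [((x+.5)/s-.5+off[0],(y+.5)/s-.5+off[1]) for x,y in pts]
E
python3 - <<'E'
from h import *
z=load('top0'); w=cloud(z)
pl=np.concatenate([w[150:195,262:276].reshape(-1,3),w[140:190,304:310].reshape(-1,3)])
print('plate z',np.nanmedian(pl[:,2]),np.nanstd(pl[:,2]))
tb=w[225:245,300:345,2]; print('table',np.nanmedian(tb)); print('table2',np.nanmedian(w[60:100,200:300,2]),'mat', np.nanmedian(w[195:200,362:375,2]),np.nanmedian(w[230:232,352:354,2]))
print('board',np.nanmedian(w[210:228,360:372,2]),np.nanmedian(w[213:230,396:407,2]),'handle',np.nanmedian(w[208:226,384:388,2]))
print('roller top',np.nanmax(w[150:190,280:298,2]),[np.round(np.nanmax(w[v,280:298,2]),4) for v in range(146,196,6)])
H=np.nanmedian(pl[:,2])
c=[ray(z,*p,H) for p in cr([(57,112),(480,45),(541,401),(112,471)],5,(215,120))]
c=np.array(c);print(np.round(c,4));print('edges',[np.linalg.norm(c[i]-c[(i+1)%4]) for i in range(4)])
ctr=c.mean(0); ey=(c[0]-c[1]+c[3]-c[2]);ey/=np.linalg.norm(ey); ex=(c[0]-c[3]+c[1]-c[2]);ex/=np.linalg.norm(ex)
print('ctr',ctr,'yaw from y',np.degrees(np.arctan2(-ey[0],ey[1])),'from x',np.degrees(np.arctan2(ex[1],ex[0])))
l=np.array([ray(z,*p,H+.0045) for p in cr([(167,108),(217,438)],5,(215,120))]);dl=l[0]-l[1]
print('lip',l,np.linalg.norm(dl),'yaw',np.degrees(np.arctan2(dl[1],dl[0])),'bed y',(l.mean(0)-ctr)@ey)
r=np.array([ray(z,*p,H+.025) for p in cr([(336,90),(400,408)],5,(215,120))]);dl=r[0]-r[1]
print('rol',r,np.linalg.norm(dl),'yaw',np.degrees(np.arctan2(dl[1],dl[0])),'ctr',r.mean(0),'bed x,y',(r.mean(0)-ctr)@ex,(r.mean(0)-ctr)@ey)
f=np.array([ray(z,*p,.020) for p in cr([(140,168),(537,214),(523,386),(125,340)],7,(335,180))])
print('float',f,[np.linalg.norm(f[i]-f[(i+1)%4]) for i in range(4)],'ctr',f.mean(0))
d=f[0]-f[1]+f[3]-f[2];print('float yaw',np.degrees(np.arctan2(-d[0],d[1])))
f=np.array([ray(z,*p,.070) for p in cr([(335,183),(391,186),(376,349),(320,346)],7,(335,180))])
print('handle top',[np.linalg.norm(f[i]-f[(i+1)%4]) for i in range(4)],'ctr',f.mean(0))
f=np.array([ray(z,*p,.004) for p in cr([(135,77),(580,182),(532,453),(80,354)],7,(335,180))])
print('mat',[np.linalg.norm(f[i]-f[(i+1)%4]) for i in range(4)],'ctr',f.mean(0))
d=f[0]-f[1]+f[3]-f[2];print('mat yaw',np.degrees(np.arctan2(-d[0],d[1])))
print('bottle', ray(z,375,115,.17))
E
```

```text
plate z 0.014966845080070623 0.0033310003055506696
table 0.00013124659393981553
table2 0.0002923277861605067 mat 0.0040748039629863175 0.0033884968905747437
board 0.019936028707222553 0.01967145488975397 handle 0.070808766202211
roller top 0.07335832897370187 [np.float64(0.0685), np.float64(0.0679), np.float64(0.0656), np.float64(0.0691), np.float64(0.0672), np.float64(0.0669), np.float64(0.068), np.float64(0.0692), np.float64(0.0665)]
[[ 0.6775  0.2146  0.015 ]
 [ 0.7242 -0.0604  0.015 ]
 [ 0.4891 -0.0984  0.015 ]
 [ 0.4426  0.1743  0.015 ]]
edges [np.float64(0.2790049163162251), np.float64(0.23811774322698268), np.float64(0.2766871739217263), np.float64(0.23830692035461182)]
ctr [0.58337033 0.05752755 0.01496685] yaw from y 9.65462299793624 from x 9.461729516721414
lip [[0.67930543 0.1428806  0.01946685]
 [0.46352674 0.10771131 0.01946685]] 0.21862598337145794 yaw 9.257112037104719 bed y 0.06881340399273339
rol [[ 0.68591578  0.03342938  0.03996685]
 [ 0.48025909 -0.00776788  0.03996685]] 0.2097424360419445 yaw 11.327588580692959 ctr [0.58308744 0.01283075 0.03996685] bed x,y -0.007626693021033486 -0.04401629638169139
float [[ 0.47677747 -0.1987772   0.02      ]
 [ 0.45671287 -0.37817429  0.02      ]
 [ 0.37871209 -0.3690835   0.02      ]
 [ 0.39846729 -0.19062582  0.02      ]] [np.float64(0.180515668037915), np.float64(0.07852875466209779), np.float64(0.17954779584049393), np.float64(0.07873327331635473)] ctr [ 0.42766743 -0.2841652   0.02      ]
float yaw -6.349388909850721
handle top [np.float64(0.024523047293653445), np.float64(0.0721353672219293), np.float64(0.02434136701909098), np.float64(0.07213068987131745)] ctr [ 0.42669911 -0.28416397  0.07      ]
mat [np.float64(0.20867121221071866), np.float64(0.1268867987329684), np.float64(0.20862754433423678), np.float64(0.13088671341410948)] ctr [ 0.43463915 -0.28790294  0.004     ]
mat yaw -12.673464794686327
bottle [ 0.71752842 -0.23977368  0.17      ]
```

Crop c1: the black roller with both steel stubs lies on the white plate, stop at far left and lip next to it. Sizes come out at 278x238 mm for the plate, 180x79 mm for the float and 0.209 x 0.129 m for the mat, with plate top z≈0.015. I take these as good.

arm_command([
  {"delta_rot": [0, 0, 0.15], "linear": [0, 0, 0], "claw": 0},
  {"delta_rot": [0, 0, 0.15], "linear": [0, 0, 0], "claw": 0},
  {"delta_rot": [0, 0, 0.151], "linear": [0, 0, 0], "claw": 0},
  {"delta_rot": [0, 0, 0], "linear": [0.026, -0.0466, 0.018], "claw": 0},
  {"delta_rot": [0, 0, 0], "linear": [0.026, -0.0466, 0.018], "claw": 0},
  {"delta_rot": [0, 0, 0], "linear": [0.026, -0.0466, 0.018], "claw": 0},
  {"delta_rot": [0, 0, 0], "linear": [0.026, -0.0466, 0.018], "claw": 0},
  {"delta_rot": [0, 0, 0], "linear": [0.026, -0.0466, 0.018], "claw": 0},
  {"delta_rot": [0, 0, 0], "linear": [0.026, -0.0466, 0.018], "claw": 0},
  {"delta_rot": [0, 0, 0], "linear": [0.026, -0.0466, 0.018], "claw": 0},
], grip_force=100)

```text
clock: 1.35
tcp_pos: [0.4262, -0.2831, 0.1295]
ee_rot: [-3.137, 0.173, 0.0]
wrist_force: [-0.1, -0.6, -0.0]
width: 1.0
```

```bash
cat >> h.py <<'E'
BC=np.array([.5834,.0575,.015]); BY=np.radians(9.5)
def st(tgt=None,yaw=None):
    o=manip.get_obs(); p=np.array(o['tcp_pos']); M=R.from_rotvec(o['ee_rot']).as_matrix()
    hy=np.degrees(np.arctan2(-M[1,1],-M[0,1])) # heading of -tool y
    e=np.array([-np.sin(BY),np.cos(BY)]); ex=np.array([np.cos(BY),np.sin(BY)])
    print('t',np.round(o['clock'],2),'p',np.round(p,4),'yaw',np.round(hy-90,2),'tilt',np.round(M[:,2],4),'F',np.round(o['wrist_force'],2),'M',np.round(o['moment'],2),'w',round(float(o['width']),3),'bedxy',np.round([(p[:2]-BC[:2])@ex*1e3,(p[:2]-BC[:2])@e*1e3],1))
    if tgt is not None: print('delta tool',np.round(M.T@(np.array(tgt)-p),4))
    if yaw is not None: print('rz',np.round(-np.radians(yaw-(hy-90)),4))
E
python3 - <<'E'
from h import *
st((.427,-.284,.056),-6.35)
snap('wrist','w1')
E
```

```text
t 1.35 p [ 0.4262 -0.2831  0.1295] yaw -6.33 tilt [-1.e-04  1.e-04 -1.e+00] F [-0.11 -0.64 -0.03] M [-0.02 -0.03  0.  ] w 1.0 bedxy [-211.2 -310. ]
delta tool [0.0009 0.0008 0.0735]
rz 0.0004
```

View pics/w1.png

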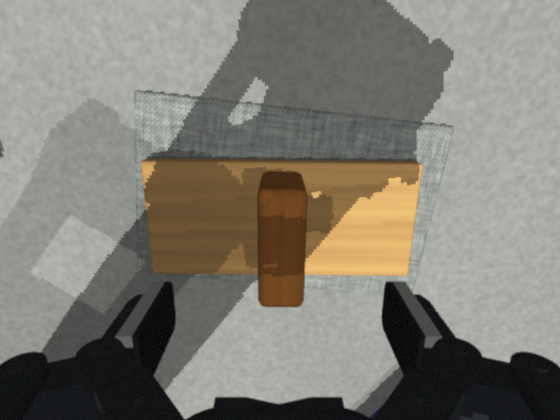

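Wrist view: handle top at (282,240), centred between the jaws (about 165 and 395), float square to them. Descend and grip.

arm_command([
  {"delta_rot": [0, 0, 0], "linear": [0.001, 0.001, 0.025], "claw": 0},
  {"delta_rot": [0, 0, 0], "linear": [0, 0, 0.025], "claw": 0},
  {"delta_rot": [0, 0, 0], "linear": [0, 0, 0.0235], "claw": 0},
  {"delta_rot": [0, 0, 0], "linear": [0, 0, 0], "claw": 120},
  {"delta_rot": [0, 0, 0], "linear": [0, 0, 0], "claw": 255},
  {"delta_rot": [0, 0, 0], "linear": [0, 0, 0], "claw": 255},
  {"delta_rot": [0, 0, 0], "linear": [0, 0, 0], "claw": 255},
  {"delta_rot": [0, 0, 0], "linear": [0, 0, 0], "claw": 255},
  {"delta_rot": [0, 0, 0], "linear": [0, 0, 0], "claw": 255},
  {"delta_rot": [0, 0, 0], "linear": [0, 0, 0], "claw": 255},
], grip_force=100)

```text
clock: 2.65
tcp_pos: [0.4275, -0.2868, 0.0584]
ee_rot: [3.135, -0.173, 0.004]
wrist_force: [0.5, -0.6, 6.7]
width: 0.294
```

Run:
```python
from h import *
st()
```

```text
t 2.65 p [ 0.4275 -0.2868  0.0584] yaw -6.32 tilt [ 0.0022 -0.0017 -1.    ] F [ 0.48 -0.59  6.69] M [0.16 0.02 0.02] w 0.294 bedxy [-210.6 -313.9]
```

arm_command([
  {"delta_rot": [0, 0, 0], "linear": [0, 0, -0.01], "claw": 255},
  {"delta_rot": [0, 0, 0], "linear": [0, 0, -0.03], "claw": 255},
  {"delta_rot": [0, 0, 0], "linear": [0, 0, -0.03], "claw": 255},
  {"delta_rot": [0, 0, 0], "linear": [0, 0, -0.02], "claw": 255},
  {"delta_rot": [0, 0, -0.1], "linear": [0, 0, 0], "claw": 255},
  {"delta_rot": [0, 0, -0.1], "linear": [0, 0, 0], "claw": 255},
  {"delta_rot": [0, 0, -0.107], "linear": [0, 0, 0], "claw": 255},
  {"delta_rot": [0, 0, 0], "linear": [0, 0, 0], "claw": 255},
  {"delta_rot": [0, 0, 0], "linear": [0, 0, 0], "claw": 255},
  {"delta_rot": [0, 0, 0], "linear": [0, 0, 0], "claw": 255},
])

```text
clock: 3.9
tcp_pos: [0.4264, -0.2858, 0.1466]
ee_rot: [-3.126, -0.307, 0.0]
wrist_force: [-1.1, 0.5, -2.2]
width: 0.292
```

Run:
```python
from h import *
st((.592,-.0323,.145),11.3)
snap('wrist','w2');snap('scene','s2')
```

```text
t 3.9 p [ 0.4264 -0.2858  0.1466] yaw 11.23 tilt [-3.e-04  2.e-04 -1.e+00] F [-1.08  0.49 -2.24] M [ 0.03 -0.03  0.01] w 0.292 bedxy [-211.5 -312.7]
delta tool [ 0.2118 -0.2164  0.0017]
rz -0.0012
```

View pics/w2.png

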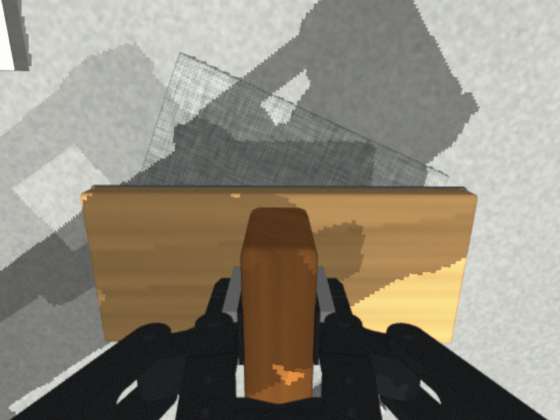

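View pics/s2.png

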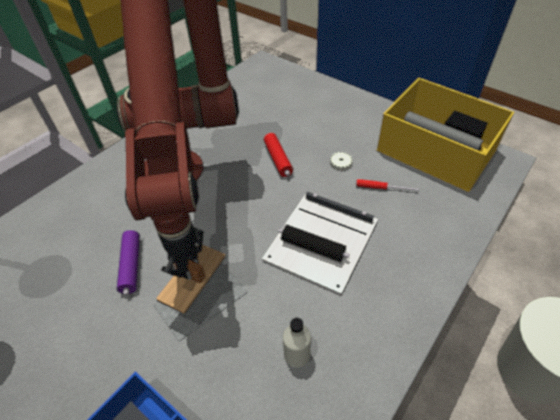

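Float held square and level by eye: handle at (280,290), board edges from (85,190) to (475,190). I'll check level and sole height from wrist depth.

Run:
```python
from h import *
z=load('w2'); w=cloud(z)
p=w[215:300,110:225].reshape(-1,3); q=w[215:270,345:450].reshape(-1,3)
a=np.concatenate([p,q]); a=a[np.isfinite(a[:,0])]; a=a[(a[:,2]>.05)]
yaw=np.radians(11.2); fx=np.array([np.cos(yaw),np.sin(yaw)]); fy=np.array([-np.sin(yaw),np.cos(yaw)])
d=a[:,:2]-[.4264,-.2858]
X=np.c_[d@fx,d@fy,np.ones(len(a))]
for _ in range(4):
    c=np.linalg.lstsq(X,a[:,2],rcond=None)[0]; r=a[:,2]-X@c; k=abs(r)<2.5*r.std()+1e-4; X=X[k];a=a[k]
print('slopes deg',np.degrees(c[:2]),'board top z at TCP',c[2],'sole rel TCP',c[2]-.016-.1466,r.std(),len(a))
```

```text
slopes deg [-0.07501353  0.02228585] board top z at TCP 0.10726699921708896 sole rel TCP -0.05533300078291105 0.000566231557665744 15107
```

arm_command([
  {"delta_rot": [0, 0, 0], "linear": [0.0265, -0.0271, 0], "claw": 255},
  {"delta_rot": [0, 0, 0], "linear": [0.0265, -0.0271, 0], "claw": 255},
  {"delta_rot": [0, 0, 0], "linear": [0.0265, -0.0271, 0], "claw": 255},
  {"delta_rot": [0, 0, 0], "linear": [0.0265, -0.0271, 0], "claw": 255},
  {"delta_rot": [0, 0, 0], "linear": [0.0265, -0.0271, 0], "claw": 255},
  {"delta_rot": [0, 0, 0], "linear": [0.0265, -0.0271, 0], "claw": 255},
  {"delta_rot": [0, 0, 0], "linear": [0.0265, -0.0271, 0], "claw": 255},
  {"delta_rot": [0, 0, 0], "linear": [0.0265, -0.027, 0], "claw": 255},
  {"delta_rot": [0, 0, 0], "linear": [0, 0, 0.008], "claw": 255},
  {"delta_rot": [0, 0, 0], "linear": [0, 0, 0.008], "claw": 255},
])

```text
clock: 5.25
tcp_pos: [0.5917, -0.0321, 0.13]
ee_rot: [3.126, 0.309, -0.001]
wrist_force: [-0.4, -0.8, -2.4]
width: 0.292
```

Run:
```python
from h import *
st((.592,-.0323,.12),11.3)
snap('scene','s3')
im=load('s3')['im'][:,:,::-1]
cv2.imwrite('pics/s3c.png',cv2.resize(im[170:310,220:410],None,fx=4,fy=4,interpolation=cv2.INTER_CUBIC))
```

```text
t 5.25 p [ 0.5917 -0.0321  0.13  ] yaw 11.28 tilt [-9.e-04 -3.e-04 -1.e+00] F [-0.43 -0.83 -2.38] M [-0.02  0.07 -0.01] w 0.292 bedxy [ -6.6 -89.8]
delta tool [0.0002 0.0002 0.01  ]
rz -0.0003
```

View pics/s3c.png

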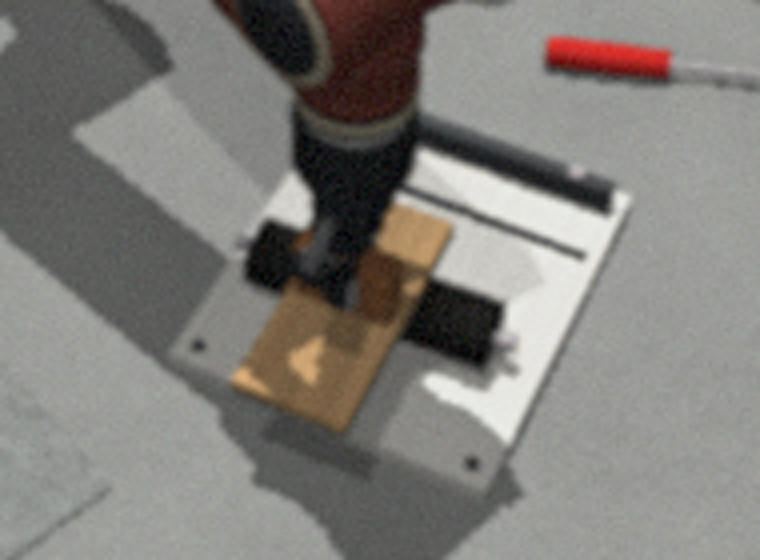

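The float hovers over the middle of the roller. Descend slowly to feel for contact.

arm_command([
  {"delta_rot": [0, 0, 0], "linear": [0, 0, 0.001], "claw": 255},
  {"delta_rot": [0, 0, 0], "linear": [0, 0, 0.001], "claw": 255},
  {"delta_rot": [0, 0, 0], "linear": [0, 0, 0.001], "claw": 255},
  {"delta_rot": [0, 0, 0], "linear": [0, 0, 0.001], "claw": 255},
  {"delta_rot": [0, 0, 0], "linear": [0, 0, 0.001], "claw": 255},
  {"delta_rot": [0, 0, 0], "linear": [0, 0, 0.001], "claw": 255},
  {"delta_rot": [0, 0, 0], "linear": [0, 0, 0.001], "claw": 255},
  {"delta_rot": [0, 0, 0], "linear": [0, 0, 0.001], "claw": 255},
  {"delta_rot": [0, 0, 0], "linear": [0, 0, 0], "claw": 255},
  {"delta_rot": [0, 0, 0], "linear": [0, 0, 0], "claw": 255},
])

```text
clock: 6.55
tcp_pos: [0.5921, -0.032, 0.1228]
ee_rot: [-3.126, -0.309, -0.0]
wrist_force: [-0.2, -0.9, -3.0]
width: 0.293
```

Run:
```python
from h import *
st()
```

```text
t 6.55 p [ 0.5921 -0.032   0.1228] yaw 11.28 tilt [ 0.  0. -1.] F [-0.24 -0.88 -2.98] M [ 0.01 -0.03  0.01] w 0.293 bedxy [ -6.2 -89.7]
```

arm_command([
  {"delta_rot": [0, 0, 0], "linear": [0, 0, 0.0005], "claw": 255},
  {"delta_rot": [0, 0, 0], "linear": [0, 0, 0.0005], "claw": 255},
  {"delta_rot": [0, 0, 0], "linear": [0, 0, 0.0005], "claw": 255},
  {"delta_rot": [0, 0, 0], "linear": [0, 0, 0.0005], "claw": 255},
  {"delta_rot": [0, 0, 0], "linear": [0, 0, 0.0005], "claw": 255},
  {"delta_rot": [0, 0, 0], "linear": [0, 0, 0.0005], "claw": 255},
  {"delta_rot": [0, 0, 0], "linear": [0, 0, 0.0005], "claw": 255},
  {"delta_rot": [0, 0, 0], "linear": [0, 0, 0], "claw": 255},
  {"delta_rot": [0, 0, 0], "linear": [0, 0, 0], "claw": 255},
  {"delta_rot": [0, 0, 0], "linear": [0, 0, 0], "claw": 255},
])

```text
clock: 7.8
tcp_pos: [0.5921, -0.032, 0.1194]
ee_rot: [3.126, 0.309, 0.0]
wrist_force: [-0.6, 0.2, -1.1]
width: 0.296
```

Run:
```python
from h import *
st()
```

```text
t 7.8 p [ 0.5921 -0.032   0.1194] yaw 11.28 tilt [ 0. -0. -1.] F [-0.56  0.15 -1.13] M [ 0.01  0.06 -0.01] w 0.296 bedxy [ -6.2 -89.7]
```

arm_command([
  {"delta_rot": [0, 0, 0], "linear": [0, 0, 0.0004], "claw": 255},
  {"delta_rot": [0, 0, 0], "linear": [0, 0, 0.0004], "claw": 255},
  {"delta_rot": [0, 0, 0], "linear": [0, 0, 0.0004], "claw": 255},
  {"delta_rot": [0, 0, 0], "linear": [0, 0, 0], "claw": 255},
  {"delta_rot": [0, 0, 0], "linear": [0, 0, 0], "claw": 255},
  {"delta_rot": [0, 0, 0], "linear": [0, 0, 0], "claw": 255},
  {"delta_rot": [0, 0, 0], "linear": [0, 0, 0], "claw": 255},
  {"delta_rot": [0, 0, 0], "linear": [0, 0, 0], "claw": 255},
  {"delta_rot": [0, 0, 0], "linear": [0, 0, 0], "claw": 255},
  {"delta_rot": [0, 0, 0], "linear": [0, 0, 0], "claw": 255},
])

```text
clock: 9.05
tcp_pos: [0.5923, -0.0321, 0.1193]
ee_rot: [3.126, 0.309, 0.0]
wrist_force: [-3.8, -0.4, 6.8]
width: 0.291
```

Run:
```python
from h import *
st()
```

```text
t 9.05 p [ 0.5923 -0.0321  0.1193] yaw 11.29 tilt [ 1.e-04 -2.e-04 -1.e+00] F [-3.79 -0.36  6.82] M [0.27 0.75 0.09] w 0.291 bedxy [ -6.  -89.8]
```

Contact at TCP z≈0.1193, about 6.6 N/mm of command. Ease off slightly and roll.

arm_command([
  {"delta_rot": [0, 0, 0], "linear": [0, -0.004, -0.0004], "claw": 255},
  {"delta_rot": [0, 0, 0], "linear": [0, -0.008, 0], "claw": 255},
  {"delta_rot": [0, 0, 0], "linear": [0, -0.01, 0], "claw": 255},
  {"delta_rot": [0, 0, 0], "linear": [0, -0.01, 0], "claw": 255},
  {"delta_rot": [0, 0, 0], "linear": [0, -0.01, 0], "claw": 255},
  {"delta_rot": [0, 0, 0], "linear": [0, -0.01, 0], "claw": 255},
  {"delta_rot": [0, 0, 0], "linear": [0, -0.01, 0], "claw": 255},
  {"delta_rot": [0, 0, 0], "linear": [0, -0.008, 0], "claw": 255},
  {"delta_rot": [0, 0, 0], "linear": [0, -0.004, 0], "claw": 255},
  {"delta_rot": [0, 0, 0], "linear": [0, 0, 0], "claw": 255},
])

```text
clock: 10.3
tcp_pos: [0.5769, 0.041, 0.1194]
ee_rot: [3.126, 0.31, -0.003]
wrist_force: [-8.0, -1.9, 9.4]
width: 0.291
```

Run:
```python
from h import *
st()
snap('scene','s4')
im=load('s4')['im'][:,:,::-1]
cv2.imwrite('pics/s4c.png',cv2.resize(im[170:310,220:410],None,fx=4,fy=4,interpolation=cv2.INTER_CUBIC))
```

```text
t 10.3 p [0.5769 0.041  0.1194] yaw 11.32 tilt [-2.2e-03 -5.0e-04 -1.0e+00] F [-8.03 -1.87  9.38] M [-0.1   1.24  0.07] w 0.291 bedxy [ -9.2 -15.2]
```

View pics/s4c.png

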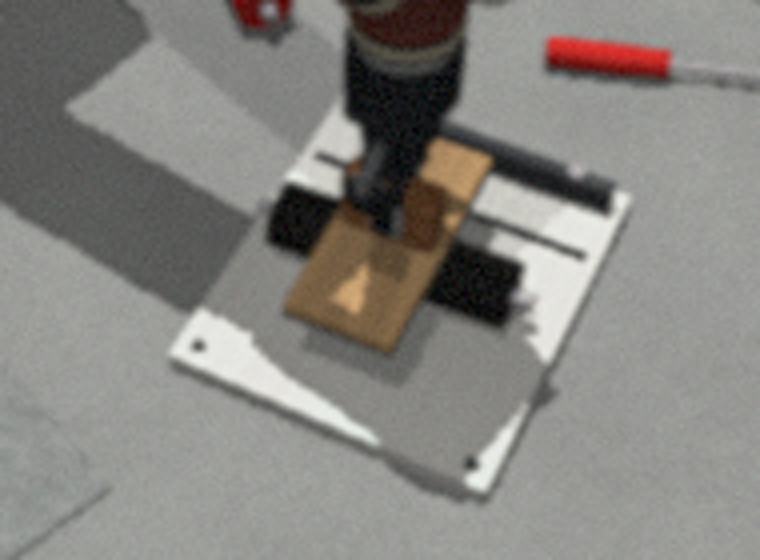

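arm_command([
  {"delta_rot": [0, 0, 0], "linear": [-0.0006, -0.004, -0.0004], "claw": 255},
  {"delta_rot": [0, 0, 0], "linear": [-0.0006, -0.008, -0.0004], "claw": 255},
  {"delta_rot": [0, 0, 0], "linear": [-0.0001, -0.01, 0], "claw": 255},
  {"delta_rot": [0, 0, 0], "linear": [-0.0001, -0.011, 0], "claw": 255},
  {"delta_rot": [0, 0, 0], "linear": [-0.0001, -0.011, 0], "claw": 255},
  {"delta_rot": [0, 0, 0], "linear": [-0.0001, -0.011, 0], "claw": 255},
  {"delta_rot": [0, 0, 0], "linear": [-0.0001, -0.01, 0], "claw": 255},
  {"delta_rot": [0, 0, 0], "linear": [-0.0001, -0.008, 0], "claw": 255},
  {"delta_rot": [0, 0, 0], "linear": [0, -0.005, 0], "claw": 255},
  {"delta_rot": [0, 0, 0], "linear": [0, 0, 0], "claw": 255},
])

```text
clock: 11.6
tcp_pos: [0.5604, 0.1171, 0.1194]
ee_rot: [-3.126, -0.309, 0.001]
wrist_force: [-5.3, -0.8, 5.8]
width: 0.294
```

Run:
```python
from h import *
st()
snap('scene','s5')
snap('top','t5')
im=load('s5')['im'][:,:,::-1]
cv2.imwrite('pics/s5c.png',cv2.resize(im[170:310,220:410],None,fx=4,fy=4,interpolation=cv2.INTER_CUBIC))
im=load('t5')['im'][:,:,::-1]
cv2.imwrite('pics/t5c.png',cv2.resize(im[120:225,215:335],None,fx=5,fy=5,interpolation=cv2.INTER_CUBIC))
```

```text
t 11.6 p [0.5604 0.1171 0.1194] yaw 11.29 tilt [-4.e-04  0.e+00 -1.e+00] F [-5.26 -0.79  5.77] M [-0.32  0.65 -0.15] w 0.294 bedxy [-12.8  62.6]
```

View pics/s5c.png

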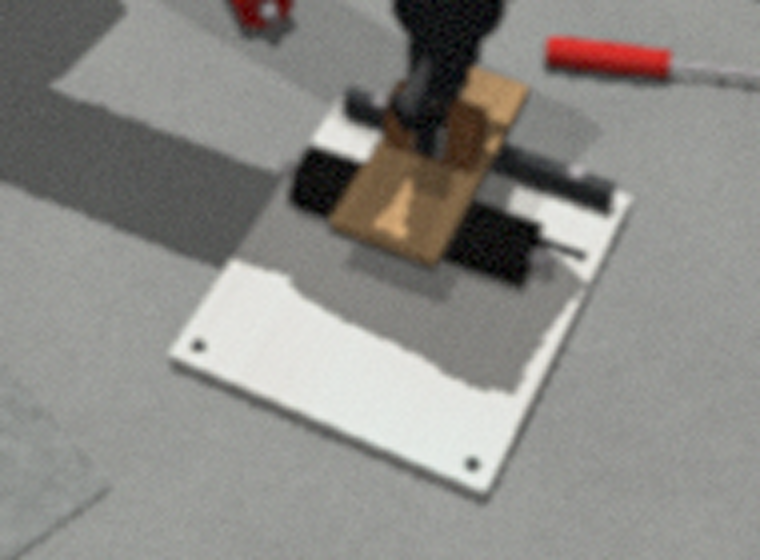

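View pics/t5c.png

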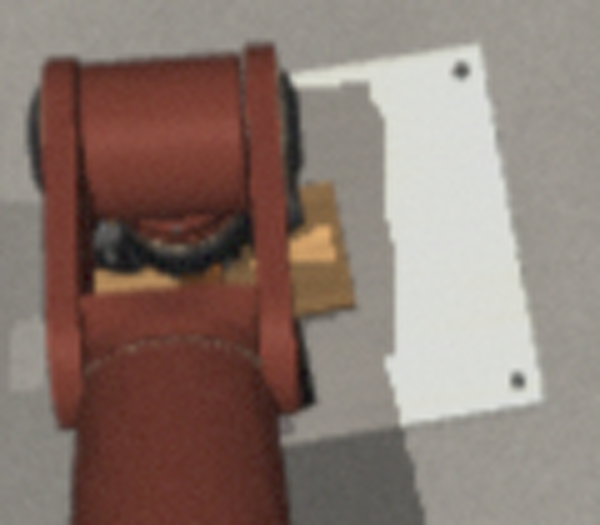

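Run:
```python
from h import *
e=np.array([-np.sin(BY),np.cos(BY)]); ex=np.array([np.cos(BY),np.sin(BY)])
def bed(p): d=p[:2]-BC[:2]; return np.round([d@ex*1e3,d@e*1e3],1)
z=load('s5')
# depth of sleeve: fit cylinder axis using points on black sleeve
for f in ('scene0','s3','s4','s5'):
    z=load(f); w=cloud(z); d=w[...,:2]-BC[:2]; bx=d@ex; by=d@e; h=w[...,2]-.015
    m=(abs(bx)<.105)&(by>-.10)&(by<.08)&(h>.03)&(h<.056)&(z['im'].max(-1)<70)
    P=np.c_[bx[m],by[m],h[m]]
    from scipy.optimize import least_squares
    # axis: y=a+b x, height c ; distance sqrt((y-a-bx)^2+(h-c)^2)=.025
    g=lambda q:np.hypot(P[:,1]-q[0]-q[1]*P[:,0],P[:,2]-q[2])-.025
    s=least_squares(g,[np.median(P[:,1]),0,.025],loss='soft_l1',f_scale=.001).x
    print(f,len(P),'axis y at x=0',round(s[0]*1e3,1),'skew deg',round(np.degrees(np.arctan(s[1])),2),'h',round(s[2],4),'x range',np.percentile(P[:,0],[1,99]).round(3))
```

```text
scene0 873 axis y at x=0 -42.5 skew deg 2.66 h 0.0243 x range [-0.092  0.083]
s3 426 axis y at x=0 -42.3 skew deg 2.6 h 0.0246 x range [-0.094  0.083]
s4 449 axis y at x=0 -5.2 skew deg 2.5 h 0.0242 x range [-0.096  0.081]
s5 435 axis y at x=0 33.9 skew deg 2.44 h 0.0243 x range [-0.098  0.08 ]
```

The fit tracks the roller well: it is at y≈34 mm on the bed, height right (24.3 mm), skewed about 2.4° with the +x end leading. I'll lift the float, set it back so the lip crossing happens near the sole's middle, and a little to −x so the lip squares the roller.

arm_command([
  {"delta_rot": [0, 0, 0], "linear": [0, 0, -0.002], "claw": 255},
  {"delta_rot": [0, 0, 0], "linear": [0, 0, -0.006], "claw": 255},
  {"delta_rot": [0, 0, 0], "linear": [-0.007, 0.011, 0], "claw": 255},
  {"delta_rot": [0, 0, 0], "linear": [-0.007, 0.012, 0], "claw": 255},
  {"delta_rot": [0, 0, 0], "linear": [-0.007, 0.012, 0], "claw": 255},
  {"delta_rot": [0, 0, 0], "linear": [-0.007, 0.012, 0], "claw": 255},
  {"delta_rot": [0, 0, 0], "linear": [-0.006, 0.009, 0], "claw": 255},
  {"delta_rot": [0, 0, 0], "linear": [0, 0, 0.003], "claw": 255},
  {"delta_rot": [0, 0, 0], "linear": [0, 0, 0], "claw": 255},
  {"delta_rot": [0, 0, 0], "linear": [0, 0, 0], "claw": 255},
])

```text
clock: 12.95
tcp_pos: [0.5383, 0.0555, 0.1242]
ee_rot: [-3.126, -0.309, 0.0]
wrist_force: [-0.1, -0.8, -3.2]
width: 0.293
```

```bash
cat >> h.py <<'E'
def track(f):
    from scipy.optimize import least_squares
    e=np.array([-np.sin(BY),np.cos(BY)]); ex=np.array([np.cos(BY),np.sin(BY)])
    z=load(f); w=cloud(z); d=w[...,:2]-BC[:2]; bx=d@ex; by=d@e; h=w[...,2]-.015
    m=(abs(bx)<.105)&(by>-.10)&(by<.107)&(h>.03)&(h<.063)&(z['im'].max(-1)<70)
    P=np.c_[bx[m],by[m],h[m]]
    g=lambda q:np.hypot(P[:,1]-q[0]-q[1]*P[:,0],P[:,2]-q[2]-q[3]*P[:,0])-.025
    s=least_squares(g,[np.median(P[:,1]),0,.025,0],loss='soft_l1',f_scale=.001).x
    print(f,len(P),'axis y',round(s[0]*1e3,1),'skew',round(np.degrees(np.arctan(s[1])),2),'h mm',round(s[2]*1e3,1),'tilt',round(np.degrees(s[3]),2),'x',np.percentile(P[:,0],[1,99]).round(3))
def look(f):
    snap('scene',f); im=load(f)['im'][:,:,::-1]
    cv2.imwrite(f'pics/{f}c.png',cv2.resize(im[170:310,220:410],None,fx=4,fy=4,interpolation=cv2.INTER_CUBIC)); track(f)
E
python3 - <<'E'
from h import *
st(); look('s6')
E
```

```text
t 12.95 p [0.5383 0.0555 0.1242] yaw 11.3 tilt [-1.e-04  1.e-04 -1.e+00] F [-0.06 -0.82 -3.2 ] M [ 0.02 -0.05 -0.03] w 0.293 bedxy [-44.8   5.5]
s6 424 axis y 33.6 skew 1.77 h mm 24.4 tilt -0.29 x [-0.096  0.08 ]
```

View pics/s6c.png

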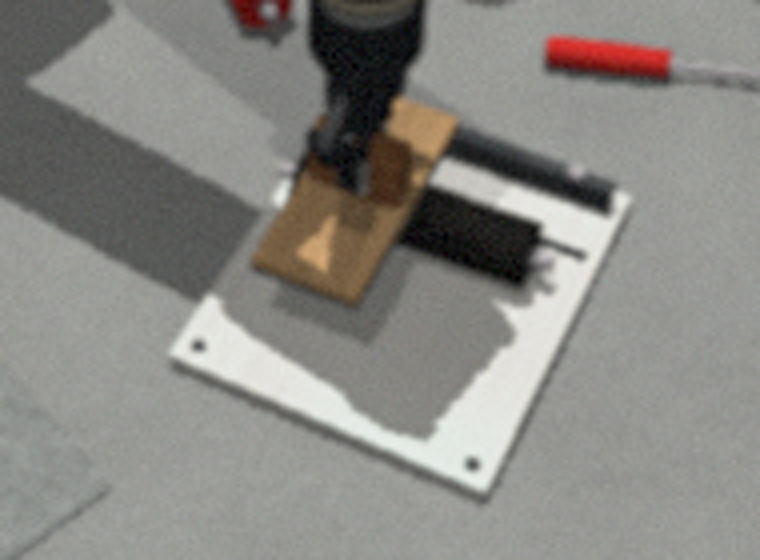

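arm_command([
  {"delta_rot": [0, 0, 0], "linear": [0, 0, 0.002], "claw": 255},
  {"delta_rot": [0, 0, 0], "linear": [0, 0, 0.0018], "claw": 255},
  {"delta_rot": [0, 0, 0], "linear": [0, 0, 0.001], "claw": 255},
  {"delta_rot": [0, 0, 0], "linear": [0, 0, 0.0007], "claw": 255},
  {"delta_rot": [0, 0, 0], "linear": [0, 0, 0], "claw": 255},
  {"delta_rot": [0, 0, 0], "linear": [0, -0.003, 0], "claw": 255},
  {"delta_rot": [0, 0, 0], "linear": [0, -0.005, 0], "claw": 255},
  {"delta_rot": [0, 0, 0], "linear": [0, -0.005, 0], "claw": 255},
  {"delta_rot": [0, 0, 0], "linear": [0, -0.004, 0], "claw": 255},
  {"delta_rot": [0, 0, 0], "linear": [0, -0.002, 0], "claw": 255},
])

```text
clock: 14.25
tcp_pos: [0.5342, 0.0742, 0.1194]
ee_rot: [3.126, 0.309, -0.001]
wrist_force: [-5.3, -1.5, 6.4]
width: 0.293
```

Run:
```python
from h import *
st(); look('s7')
```

```text
t 14.25 p [0.5342 0.0742 0.1194] yaw 11.3 tilt [-8.e-04 -2.e-04 -1.e+00] F [-5.33 -1.48  6.44] M [-0.11  0.93  0.06] w 0.293 bedxy [-45.8  24.5]
s7 434 axis y 43.3 skew 2.86 h mm 24.4 tilt -0.03 x [-0.098  0.079]
```

arm_command([
  {"delta_rot": [0, 0, 0], "linear": [-0.0003, 0, 0], "claw": 255},
  {"delta_rot": [0, 0, 0], "linear": [-0.0003, 0, 0], "claw": 255},
  {"delta_rot": [0, 0, 0], "linear": [-0.0002, -0.002, 0], "claw": 255},
  {"delta_rot": [0, 0, 0], "linear": [0, -0.002, 0], "claw": 255},
  {"delta_rot": [0, 0, 0], "linear": [0, -0.002, 0], "claw": 255},
  {"delta_rot": [0, 0, 0], "linear": [0, -0.002, 0], "claw": 255},
  {"delta_rot": [0, 0, 0], "linear": [0, -0.002, 0], "claw": 255},
  {"delta_rot": [0, 0, 0], "linear": [0, -0.002, 0], "claw": 255},
  {"delta_rot": [0, 0, 0], "linear": [0, -0.002, 0], "claw": 255},
  {"delta_rot": [0, 0, 0], "linear": [0, -0.002, 0], "claw": 255},
])

```text
clock: 15.55
tcp_pos: [0.5308, 0.0895, 0.1193]
ee_rot: [3.126, 0.309, 0.001]
wrist_force: [-4.1, -1.2, 6.3]
width: 0.292
```

Run:
```python
from h import *
st(); look('s8')
```

```text
t 15.55 p [0.5308 0.0895 0.1193] yaw 11.27 tilt [ 5.e-04 -2.e-04 -1.e+00] F [-4.09 -1.16  6.32] M [-0.14  0.73  0.01] w 0.292 bedxy [-46.6  40.2]
s8 431 axis y 51.2 skew 2.43 h mm 24.6 tilt -0.36 x [-0.098  0.079]
```

arm_command([
  {"delta_rot": [0, 0, 0], "linear": [-0.0003, -0.001, 0], "claw": 255},
  {"delta_rot": [0, 0, 0], "linear": [-0.0003, -0.001, 0], "claw": 255},
  {"delta_rot": [0, 0, 0], "linear": [0, -0.001, 0], "claw": 255},
  {"delta_rot": [0, 0, 0], "linear": [0, -0.001, 0], "claw": 255},
  {"delta_rot": [0, 0, 0], "linear": [0, -0.001, 0], "claw": 255},
  {"delta_rot": [0, 0, 0], "linear": [0, -0.001, 0], "claw": 255},
  {"delta_rot": [0, 0, 0], "linear": [0, -0.001, 0], "claw": 255},
  {"delta_rot": [0, 0, 0], "linear": [0, -0.001, 0], "claw": 255},
  {"delta_rot": [0, 0, 0], "linear": [0, 0, 0], "claw": 255},
  {"delta_rot": [0, 0, 0], "linear": [0, 0, 0], "claw": 255},
])

```text
clock: 16.85
tcp_pos: [0.5288, 0.0966, 0.1198]
ee_rot: [3.125, 0.308, 0.001]
wrist_force: [-4.5, -3.2, 9.2]
width: 0.287
```

Run:
```python
from h import *
st(); look('s9')
```

```text
t 16.85 p [0.5288 0.0966 0.1198] yaw 11.27 tilt [ 7.0e-04 -1.3e-03 -1.0e+00] F [-4.5  -3.18  9.25] M [-0.59  0.62 -0.05] w 0.287 bedxy [-47.4  47.6]
s9 449 axis y 54.8 skew 2.44 h mm 25.3 tilt 0.21 x [-0.098  0.078]
```

View pics/s9c.png

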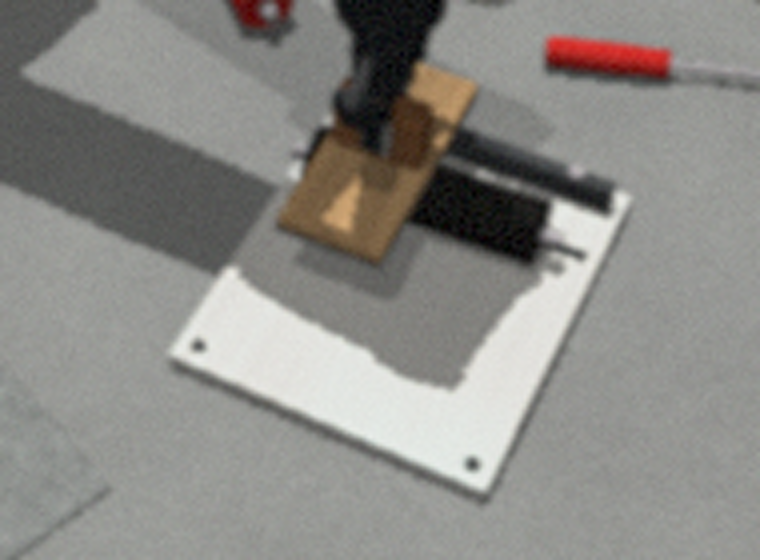

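arm_command([
  {"delta_rot": [0, 0, 0], "linear": [-0.0003, -0.001, -0.0001], "claw": 255},
  {"delta_rot": [0, 0, 0], "linear": [-0.0002, -0.001, -0.0001], "claw": 255},
  {"delta_rot": [0, 0, 0], "linear": [0, -0.001, -0.0001], "claw": 255},
  {"delta_rot": [0, 0, 0], "linear": [0, -0.001, -0.0001], "claw": 255},
  {"delta_rot": [0, 0, 0], "linear": [0, -0.001, -0.0001], "claw": 255},
  {"delta_rot": [0, 0, 0], "linear": [0, -0.001, -0.0001], "claw": 255},
  {"delta_rot": [0, 0, 0], "linear": [0, -0.001, -0.0001], "claw": 255},
  {"delta_rot": [0, 0, 0], "linear": [0, 0, 0], "claw": 255},
  {"delta_rot": [0, 0, 0], "linear": [0, 0, 0], "claw": 255},
  {"delta_rot": [0, 0, 0], "linear": [0, 0, 0], "claw": 255},
], grip_force=120)

```text
clock: 18.15
tcp_pos: [0.5272, 0.1029, 0.1208]
ee_rot: [3.124, 0.308, 0.002]
wrist_force: [-4.6, -4.5, 9.8]
width: 0.288
```

Run:
```python
from h import *
st(); look('s10')
```

```text
t 18.15 p [0.5272 0.1029 0.1208] yaw 11.26 tilt [ 0.0012 -0.0023 -1.    ] F [-4.6  -4.54  9.76] M [-0.84  0.59 -0.13] w 0.288 bedxy [-47.9  54.1]
s10 478 axis y 57.8 skew 2.77 h mm 26.3 tilt 0.74 x [-0.098  0.078]
```

arm_command([
  {"delta_rot": [0, 0, 0], "linear": [-0.0003, -0.001, -0.0001], "claw": 255},
  {"delta_rot": [0, 0, 0], "linear": [-0.0002, -0.001, -0.0002], "claw": 255},
  {"delta_rot": [0, 0, 0], "linear": [0, -0.001, -0.0002], "claw": 255},
  {"delta_rot": [0, 0, 0], "linear": [0, -0.001, -0.0002], "claw": 255},
  {"delta_rot": [0, 0, 0], "linear": [0, -0.001, -0.0002], "claw": 255},
  {"delta_rot": [0, 0, 0], "linear": [0, -0.001, -0.0002], "claw": 255},
  {"delta_rot": [0, 0, 0], "linear": [0, -0.001, -0.0002], "claw": 255},
  {"delta_rot": [0, 0, 0], "linear": [0, -0.001, -0.0002], "claw": 255},
  {"delta_rot": [0, 0, 0], "linear": [0, 0, 0], "claw": 255},
  {"delta_rot": [0, 0, 0], "linear": [0, 0, 0], "claw": 255},
])

```text
clock: 19.45
tcp_pos: [0.5255, 0.1113, 0.1223]
ee_rot: [3.125, 0.308, 0.004]
wrist_force: [-3.0, -2.7, 7.7]
width: 0.295
```

Run:
```python
from h import *
st(); look('s11')
```

```text
t 19.45 p [0.5255 0.1113 0.1223] yaw 11.26 tilt [ 2.5e-03 -8.0e-04 -1.0e+00] F [-3.05 -2.65  7.73] M [-0.48  0.24 -0.03] w 0.295 bedxy [-48.2  62.6]
s11 498 axis y 62.3 skew 2.08 h mm 28.1 tilt -0.06 x [-0.099  0.078]
```

arm_command([
  {"delta_rot": [0, 0, 0], "linear": [-0.0002, -0.001, -0.0002], "claw": 255},
  {"delta_rot": [0, 0, 0], "linear": [-0.0001, -0.001, -0.0001], "claw": 255},
  {"delta_rot": [0, 0, 0], "linear": [0, -0.001, -0.0001], "claw": 255},
  {"delta_rot": [0, 0, 0], "linear": [0, -0.001, -0.0001], "claw": 255},
  {"delta_rot": [0, 0, 0], "linear": [0, -0.001, 0], "claw": 255},
  {"delta_rot": [0, 0, 0], "linear": [0, -0.001, 0], "claw": 255},
  {"delta_rot": [0, 0, 0], "linear": [0, -0.001, 0], "claw": 255},
  {"delta_rot": [0, 0, 0], "linear": [0, -0.001, 0], "claw": 255},
  {"delta_rot": [0, 0, 0], "linear": [0, -0.001, 0], "claw": 255},
  {"delta_rot": [0, 0, 0], "linear": [0, -0.001, 0], "claw": 255},
])

```text
clock: 20.75
tcp_pos: [0.5236, 0.1214, 0.1231]
ee_rot: [3.126, 0.308, 0.006]
wrist_force: [-2.1, -0.4, 9.3]
width: 0.288
```

Run:
```python
from h import *
st(); look('s12')
```

```text
t 20.75 p [0.5236 0.1214 0.1231] yaw 11.27 tilt [ 3.5e-03  1.0e-04 -1.0e+00] F [-2.09 -0.42  9.31] M [-0.31  0.29 -0.08] w 0.288 bedxy [-48.4  72.9]
s12 494 axis y 67.1 skew 2.77 h mm 28.4 tilt -0.07 x [-0.099  0.079]
```

arm_command([
  {"delta_rot": [0, 0, 0], "linear": [-0.0001, -0.001, 0], "claw": 255},
  {"delta_rot": [0, 0, 0], "linear": [-0.0001, -0.001, 0], "claw": 255},
  {"delta_rot": [0, 0, 0], "linear": [0, -0.001, 0], "claw": 255},
  {"delta_rot": [0, 0, 0], "linear": [0, -0.001, 0], "claw": 255},
  {"delta_rot": [0, 0, 0], "linear": [0, -0.001, 0], "claw": 255},
  {"delta_rot": [0, 0, 0], "linear": [0, -0.001, 0], "claw": 255},
  {"delta_rot": [0, 0, 0], "linear": [0, -0.001, 0], "claw": 255},
  {"delta_rot": [0, 0, 0], "linear": [0, -0.001, 0], "claw": 255},
  {"delta_rot": [0, 0, 0], "linear": [0, -0.001, 0], "claw": 255},
  {"delta_rot": [0, 0, 0], "linear": [0, -0.001, 0], "claw": 255},
])

```text
clock: 22.05
tcp_pos: [0.5217, 0.1315, 0.1233]
ee_rot: [-3.126, -0.308, -0.006]
wrist_force: [-1.7, -0.7, 8.0]
width: 0.292
```

Run:
```python
from h import *
st(); look('s13')
```

```text
t 22.05 p [0.5217 0.1315 0.1233] yaw 11.26 tilt [ 4.e-03  6.e-04 -1.e+00] F [-1.73 -0.68  8.04] M [-0.26  0.31 -0.12] w 0.292 bedxy [-48.7  83.1]
s13 495 axis y 72.7 skew 2.59 h mm 28.4 tilt -0.09 x [-0.099  0.078]
```

arm_command([
  {"delta_rot": [0, 0, 0], "linear": [0, -0.001, 0], "claw": 255},
  {"delta_rot": [0, 0, 0], "linear": [0, -0.001, 0], "claw": 255},
  {"delta_rot": [0, 0, 0], "linear": [0, -0.001, 0], "claw": 255},
  {"delta_rot": [0, 0, 0], "linear": [0, -0.001, 0], "claw": 255},
  {"delta_rot": [0, 0, 0], "linear": [0, -0.001, 0], "claw": 255},
  {"delta_rot": [0, 0, 0], "linear": [0, -0.001, 0], "claw": 255},
  {"delta_rot": [0, 0, 0], "linear": [0, -0.001, 0.0001], "claw": 255},
  {"delta_rot": [0, 0, 0], "linear": [0, -0.001, 0.0002], "claw": 255},
  {"delta_rot": [0, 0, 0], "linear": [0, -0.001, 0.0002], "claw": 255},
  {"delta_rot": [0, 0, 0], "linear": [0, 0, 0], "claw": 255},
])

```text
clock: 23.35
tcp_pos: [0.52, 0.1405, 0.1232]
ee_rot: [-3.126, -0.308, -0.006]
wrist_force: [-1.5, 1.3, 10.5]
width: 0.291
```

Run:
```python
from h import *
st(); look('s14')
```

```text
t 23.35 p [0.52   0.1405 0.1232] yaw 11.26 tilt [ 0.004   0.0012 -1.    ] F [-1.54  1.26 10.49] M [-0.15  0.51 -0.09] w 0.291 bedxy [-48.8  92.4]
s14 484 axis y 76.6 skew 2.97 h mm 28.3 tilt -0.61 x [-0.099  0.078]
```

arm_command([
  {"delta_rot": [0, 0, 0], "linear": [0, -0.001, 0], "claw": 255},
  {"delta_rot": [0, 0, 0], "linear": [0, -0.001, 0], "claw": 255},
  {"delta_rot": [0, 0, 0], "linear": [0, -0.001, 0], "claw": 255},
  {"delta_rot": [0, 0, 0], "linear": [0, -0.001, 0], "claw": 255},
  {"delta_rot": [0, 0, 0], "linear": [0, -0.001, 0], "claw": 255},
  {"delta_rot": [0, 0, 0], "linear": [0, -0.001, 0], "claw": 255},
  {"delta_rot": [0, 0, 0], "linear": [0, -0.001, 0.0001], "claw": 255},
  {"delta_rot": [0, 0, 0], "linear": [0, -0.001, 0.0001], "claw": 255},
  {"delta_rot": [0, 0, 0], "linear": [0, -0.001, 0.0001], "claw": 255},
  {"delta_rot": [0, 0, 0], "linear": [0, -0.001, 0], "claw": 255},
])

```text
clock: 24.65
tcp_pos: [0.518, 0.1507, 0.1224]
ee_rot: [-3.125, -0.308, -0.007]
wrist_force: [-0.2, 2.0, 6.7]
width: 0.29
```

Run:
```python
from h import *
st(); look('s15')
```

```text
t 24.65 p [0.518  0.1507 0.1224] yaw 11.26 tilt [ 0.0043  0.0021 -1.    ] F [-0.17  1.95  6.67] M [ 0.11  0.22 -0.11] w 0.29 bedxy [-49.1 102.7]
s15 471 axis y 82.2 skew 2.28 h mm 26.5 tilt -0.42 x [-0.1    0.078]
```

arm_command([
  {"delta_rot": [0, 0, 0], "linear": [0, -0.001, 0.0001], "claw": 255},
  {"delta_rot": [0, 0, 0], "linear": [0, -0.001, 0.0002], "claw": 255},
  {"delta_rot": [0, 0, 0], "linear": [0, -0.001, 0.0002], "claw": 255},
  {"delta_rot": [0, 0, 0], "linear": [0, -0.001, 0.0002], "claw": 255},
  {"delta_rot": [0, 0, 0], "linear": [0, -0.001, 0.0002], "claw": 255},
  {"delta_rot": [0, 0, 0], "linear": [0, -0.001, 0.0002], "claw": 255},
  {"delta_rot": [0, 0, 0], "linear": [0, -0.001, 0.0002], "claw": 255},
  {"delta_rot": [0, 0, 0], "linear": [0, -0.001, 0.0002], "claw": 255},
  {"delta_rot": [0, 0, 0], "linear": [0, 0, 0], "claw": 255},
  {"delta_rot": [0, 0, 0], "linear": [0, 0, 0], "claw": 255},
])

```text
clock: 25.95
tcp_pos: [0.5164, 0.1589, 0.121]
ee_rot: [-3.124, -0.308, -0.007]
wrist_force: [-0.3, 3.6, 7.7]
width: 0.291
```

Run:
```python
from h import *
st(); look('s16')
```

```text
t 25.95 p [0.5164 0.1589 0.121 ] yaw 11.25 tilt [ 0.0042  0.0031 -1.    ] F [-0.26  3.56  7.69] M [ 0.26  0.34 -0.13] w 0.291 bedxy [-49.3 111.1]
s16 465 axis y 85.5 skew 2.43 h mm 25.4 tilt -0.91 x [-0.099  0.078]
```

View pics/s16c.png

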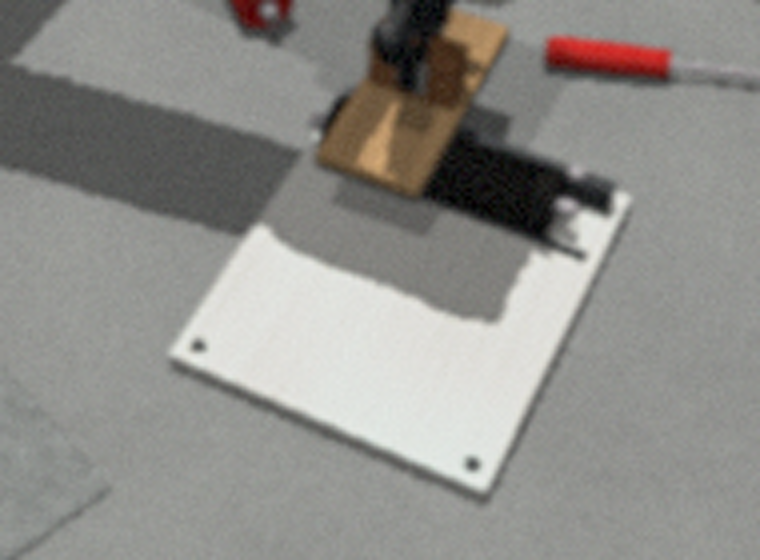

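arm_command([
  {"delta_rot": [0, 0, 0], "linear": [0, -0.001, 0.0001], "claw": 255},
  {"delta_rot": [0, 0, 0], "linear": [0, -0.001, 0.0002], "claw": 255},
  {"delta_rot": [0, 0, 0], "linear": [0, -0.001, 0.0002], "claw": 255},
  {"delta_rot": [0, 0, 0], "linear": [0, -0.001, 0.0002], "claw": 255},
  {"delta_rot": [0, 0, 0], "linear": [0, -0.001, 0.0002], "claw": 255},
  {"delta_rot": [0, 0, 0], "linear": [0, -0.001, 0.0002], "claw": 255},
  {"delta_rot": [0, 0, 0], "linear": [0, -0.001, 0.0002], "claw": 255},
  {"delta_rot": [0, 0, 0], "linear": [0, -0.001, 0.0001], "claw": 255},
  {"delta_rot": [0, 0, 0], "linear": [0, 0, 0], "claw": 255},
  {"delta_rot": [0, 0, 0], "linear": [0, 0, 0], "claw": 255},
])

```text
clock: 27.25
tcp_pos: [0.5145, 0.166, 0.1194]
ee_rot: [-3.126, -0.308, -0.005]
wrist_force: [-2.1, 0.2, 8.5]
width: 0.291
```

Run:
```python
from h import *
st(); look('s17')
```

```text
t 27.25 p [0.5145 0.166  0.1194] yaw 11.24 tilt [ 0.0031  0.0011 -1.    ] F [-2.11  0.22  8.52] M [-0.3   0.44 -0.19] w 0.291 bedxy [-50.1 118.3]
s17 447 axis y 88.2 skew 2.46 h mm 24.3 tilt -0.02 x [-0.1    0.077]
```

arm_command([
  {"delta_rot": [0, 0, 0], "linear": [-0.0002, -0.001, 0], "claw": 255},
  {"delta_rot": [0, 0, 0], "linear": [-0.0001, -0.001, 0], "claw": 255},
  {"delta_rot": [0, 0, 0], "linear": [0, -0.001, 0], "claw": 255},
  {"delta_rot": [0, 0, 0], "linear": [0, -0.001, 0], "claw": 255},
  {"delta_rot": [0, 0, 0], "linear": [0, -0.001, 0], "claw": 255},
  {"delta_rot": [0, 0, 0], "linear": [0, 0, 0], "claw": 255},
  {"delta_rot": [0, 0, 0], "linear": [0, 0, 0], "claw": 255},
  {"delta_rot": [0, 0, 0], "linear": [0, 0, 0], "claw": 255},
  {"delta_rot": [0, 0, 0], "linear": [0, 0, 0], "claw": 255},
  {"delta_rot": [0, 0, 0], "linear": [0, 0, 0], "claw": 255},
])

```text
clock: 28.55
tcp_pos: [0.5136, 0.17, 0.1192]
ee_rot: [3.125, 0.308, 0.006]
wrist_force: [-0.9, -2.4, 7.1]
width: 0.29
```

Run:
```python
from h import *
st(); look('s18')
```

```text
t 28.55 p [0.5136 0.17   0.1192] yaw 11.27 tilt [ 4.1e-03 -8.0e-04 -1.0e+00] F [-0.94 -2.43  7.09] M [-0.81  0.01 -0.13] w 0.29 bedxy [-50.3 122.5]
s18 471 axis y 86.7 skew 5.18 h mm 24.6 tilt -0.27 x [-0.1    0.077]
```

View pics/s18c.png

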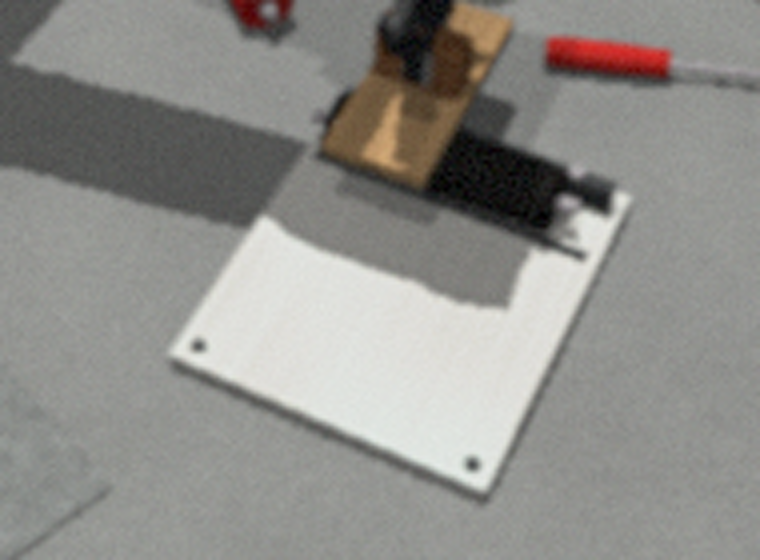

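The roller sits between lip and stop and the sole feels resistance (Fy −2.4 N). Lift off gently and check.

arm_command([
  {"delta_rot": [0, 0, 0], "linear": [0, 0, -0.0005], "claw": 255},
  {"delta_rot": [0, 0, 0], "linear": [0, 0, -0.0005], "claw": 255},
  {"delta_rot": [0, 0, 0], "linear": [0, 0, -0.001], "claw": 255},
  {"delta_rot": [0, 0, 0], "linear": [0, 0, -0.004], "claw": 255},
  {"delta_rot": [0, 0, 0], "linear": [0, 0, -0.015], "claw": 255},
  {"delta_rot": [0, 0, 0], "linear": [-0.02, 0.02, -0.02], "claw": 255},
  {"delta_rot": [0, 0, 0], "linear": [-0.03, 0.04, -0.01], "claw": 255},
  {"delta_rot": [0, 0, 0], "linear": [-0.03, 0.05, 0], "claw": 255},
  {"delta_rot": [0, 0, 0], "linear": [-0.02, 0.05, 0], "claw": 255},
  {"delta_rot": [0, 0, 0], "linear": [0, 0.05, 0], "claw": 255},
])

```text
clock: 29.85
tcp_pos: [0.4538, -0.0564, 0.1692]
ee_rot: [-3.126, -0.308, -0.001]
wrist_force: [0.5, 0.2, -2.3]
width: 0.29
```

Run:
```python
from h import *
st((.4346,-.288,.12),-12.7); look('s19')
snap('top','t19')
im=load('t19')['im'][:,:,::-1]
cv2.imwrite('pics/t19c.png',cv2.resize(im[120:225,215:335],None,fx=5,fy=5,interpolation=cv2.INTER_CUBIC))
```

```text
t 29.85 p [ 0.4538 -0.0564  0.1692] yaw 11.26 tilt [ 5.e-04  4.e-04 -1.e+00] F [ 0.51  0.17 -2.32] M [ 0.02 -0.12  0.04] w 0.29 bedxy [-146.6  -90.9]
delta tool [-0.0641  0.2235  0.0491]
rz 0.4182
s19 797 axis y 89.9 skew 1.15 h mm 24.3 tilt 0.03 x [-0.098  0.077]
```

View pics/s19c.png

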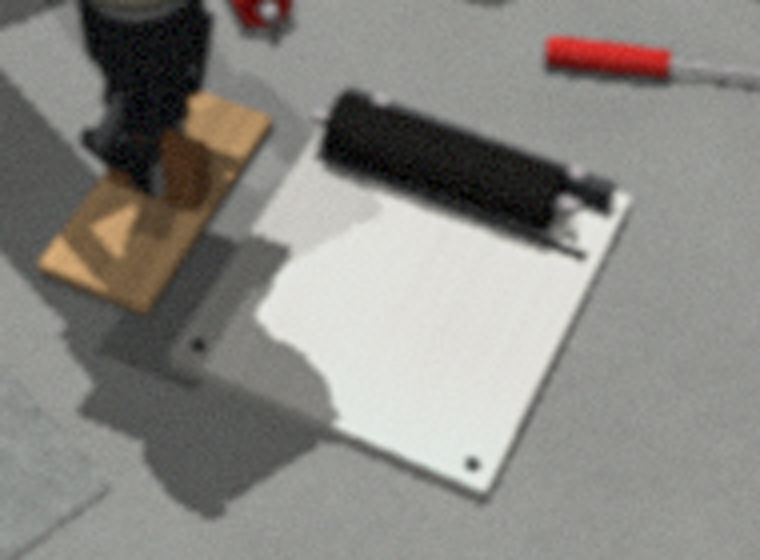

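View pics/t19c.png

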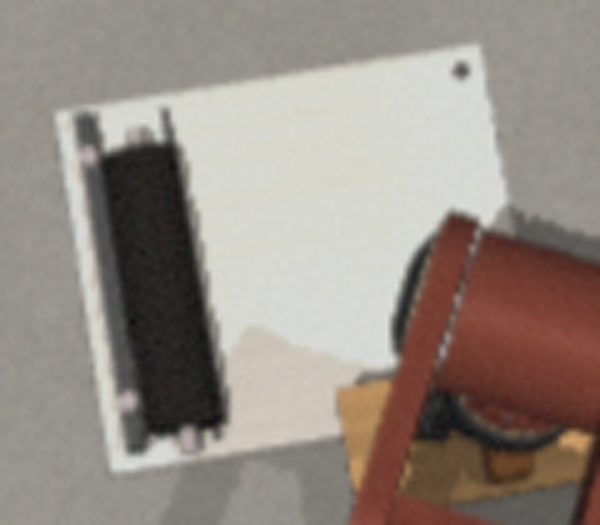

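Home: in the top crop the black sleeve (160,290) lies between and parallel to stop and lip; fit gives y≈89.9 mm, flat on the plate. Now carry the float back over the mat.

arm_command([
  {"delta_rot": [0, 0, 0.14], "linear": [0, 0, 0], "claw": 255},
  {"delta_rot": [0, 0, 0.14], "linear": [0, 0, 0], "claw": 255},
  {"delta_rot": [0, 0, 0.138], "linear": [0, 0, 0], "claw": 255},
  {"delta_rot": [0, 0, 0], "linear": [0.0064, 0.046, 0.005], "claw": 255},
  {"delta_rot": [0, 0, 0], "linear": [0.0064, 0.046, 0.01], "claw": 255},
  {"delta_rot": [0, 0, 0], "linear": [0.0064, 0.046, 0.01], "claw": 255},
  {"delta_rot": [0, 0, 0], "linear": [0.0064, 0.046, 0.01], "claw": 255},
  {"delta_rot": [0, 0, 0], "linear": [0.0064, 0.046, 0.01], "claw": 255},
  {"delta_rot": [0, 0, 0], "linear": [0, 0, 0.02], "claw": 255},
  {"delta_rot": [0, 0, 0], "linear": [0, 0, 0.02], "claw": 255},
])

```text
clock: 31.2
tcp_pos: [0.4359, -0.2866, 0.0837]
ee_rot: [-3.121, 0.348, -0.0]
wrist_force: [-0.9, 0.7, -2.9]
width: 0.286
```

Run:
```python
from h import *
st((.4346,-.288,.0585),-12.7); snap('wrist','w20'); snap('scene','s20')
im=load('s20')['im'][:,:,::-1]
cv2.imwrite('pics/s20c.png',cv2.resize(im[220:360,110:300],None,fx=4,fy=4,interpolation=cv2.INTER_CUBIC))
```

```text
t 31.2 p [ 0.4359 -0.2866  0.0837] yaw -12.74 tilt [ 1.e-04  8.e-04 -1.e+00] F [-0.95  0.66 -2.86] M [-0.01  0.01  0.04] w 0.286 bedxy [-202.3 -315.1]
delta tool [-0.001   0.0016  0.0252]
rz -0.0006
```

View pics/w20.png

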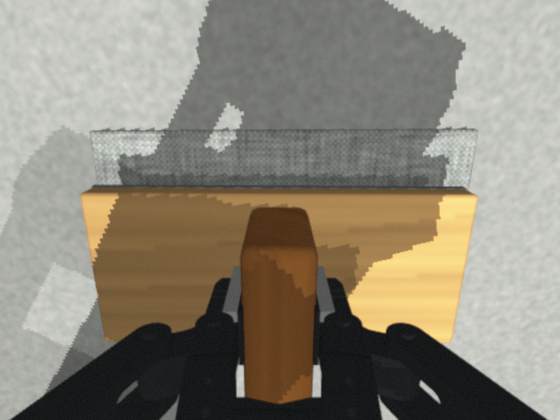

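View pics/s20c.png

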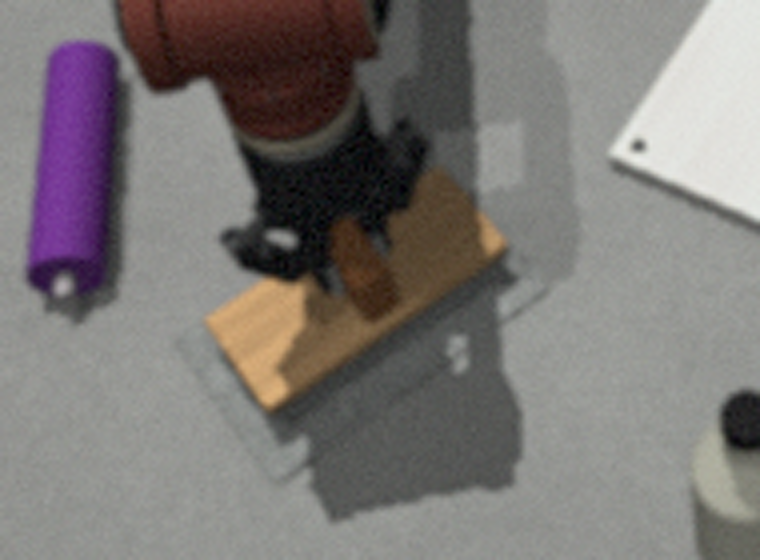

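Float lines up with the mat (far mat edge row 130, parallel to the board edge at row 188). Lower it.

arm_command([
  {"delta_rot": [0, 0, 0], "linear": [-0.001, 0.0015, 0.006], "claw": 255},
  {"delta_rot": [0, 0, 0], "linear": [0, 0, 0.006], "claw": 255},
  {"delta_rot": [0, 0, 0], "linear": [0, 0, 0.006], "claw": 255},
  {"delta_rot": [0, 0, 0], "linear": [0, 0, 0.003], "claw": 255},
  {"delta_rot": [0, 0, 0], "linear": [0, 0, 0.001], "claw": 255},
  {"delta_rot": [0, 0, 0], "linear": [0, 0, 0.001], "claw": 255},
  {"delta_rot": [0, 0, 0], "linear": [0, 0, 0.001], "claw": 255},
  {"delta_rot": [0, 0, 0], "linear": [0, 0, 0.001], "claw": 255},
  {"delta_rot": [0, 0, 0], "linear": [0, 0, 0], "claw": 255},
  {"delta_rot": [0, 0, 0], "linear": [0, 0, 0], "claw": 255},
])

```text
clock: 32.55
tcp_pos: [0.4345, -0.2879, 0.0588]
ee_rot: [3.122, -0.347, 0.0]
wrist_force: [-0.1, -0.6, -2.8]
width: 0.286
```

Run:
```python
from h import *
st((.4346,-.288,.0585),-12.7)
```

```text
t 32.55 p [ 0.4345 -0.2879  0.0588] yaw -12.67 tilt [ 0. -0. -1.] F [-0.08 -0.61 -2.76] M [ 0.01 -0.07 -0.01] w 0.286 bedxy [-203.9 -316.1]
delta tool [0.0002 0.0001 0.0003]
rz 0.0005
```

Not yet touching; go on in small steps.

arm_command([
  {"delta_rot": [0, 0, 0], "linear": [0, 0, 0.0004], "claw": 255},
  {"delta_rot": [0, 0, 0], "linear": [0, 0, 0.0004], "claw": 255},
  {"delta_rot": [0, 0, 0], "linear": [0, 0, 0.0004], "claw": 255},
  {"delta_rot": [0, 0, 0], "linear": [0, 0, 0.0004], "claw": 255},
  {"delta_rot": [0, 0, 0], "linear": [0, 0, 0], "claw": 255},
  {"delta_rot": [0, 0, 0], "linear": [0, 0, 0], "claw": 255},
  {"delta_rot": [0, 0, 0], "linear": [0, 0, 0], "claw": 255},
  {"delta_rot": [0, 0, 0], "linear": [0, 0, 0], "claw": 255},
  {"delta_rot": [0, 0, 0], "linear": [0, 0, 0], "claw": 255},
  {"delta_rot": [0, 0, 0], "linear": [0, 0, 0], "claw": 255},
])

```text
clock: 33.8
tcp_pos: [0.4345, -0.288, 0.0585]
ee_rot: [-3.122, 0.347, 0.001]
wrist_force: [-5.2, 3.5, 8.9]
width: 0.284
```

Run:
```python
from h import *
st()
```

```text
t 33.8 p [ 0.4345 -0.288   0.0585] yaw -12.67 tilt [-6.e-04  2.e-04 -1.e+00] F [-5.21  3.53  8.89] M [0.5  0.7  0.01] w 0.284 bedxy [-203.9 -316.2]
```

arm_command([
  {"delta_rot": [0, 0, 0], "linear": [0, 0, -0.0006], "claw": 255},
  {"delta_rot": [0, 0, 0], "linear": [0, 0, -0.0006], "claw": 255},
  {"delta_rot": [0, 0, 0], "linear": [0, 0, 0], "claw": 140},
  {"delta_rot": [0, 0, 0], "linear": [0, 0, 0], "claw": 60},
  {"delta_rot": [0, 0, 0], "linear": [0, 0, 0], "claw": 0},
  {"delta_rot": [0, 0, 0], "linear": [0, 0, 0], "claw": 0},
  {"delta_rot": [0, 0, 0], "linear": [0, 0, 0], "claw": 0},
  {"delta_rot": [0, 0, 0], "linear": [0, 0, -0.02], "claw": 0},
  {"delta_rot": [0, 0, 0], "linear": [0, 0, -0.04], "claw": 0},
  {"delta_rot": [0, 0, 0], "linear": [0, 0, -0.04], "claw": 0},
])

```text
clock: 35.05
tcp_pos: [0.4342, -0.2877, 0.1591]
ee_rot: [-3.122, 0.347, 0.001]
wrist_force: [0.9, 0.1, -0.0]
width: 0.999
```

arm_command([
  {"delta_rot": [0, 0, 0], "linear": [-0.02, 0.04, -0.04], "claw": 0},
  {"delta_rot": [0, 0, 0], "linear": [-0.02, 0.045, -0.03], "claw": 0},
  {"delta_rot": [0, 0, 0], "linear": [-0.02, 0.05, -0.02], "claw": 0},
  {"delta_rot": [0, 0, 0], "linear": [-0.02, 0.05, 0], "claw": 0},
  {"delta_rot": [0, 0, 0], "linear": [-0.02, 0.05, 0], "claw": 0},
  {"delta_rot": [0, 0, 0], "linear": [-0.02, 0.05, 0], "claw": 0},
  {"delta_rot": [0, 0, 0], "linear": [0, 0, 0], "claw": 0},
  {"delta_rot": [0, 0, 0], "linear": [0, 0, 0], "claw": 0},
  {"delta_rot": [0, 0, 0], "linear": [0, 0, 0], "claw": 0},
  {"delta_rot": [0, 0, 0], "linear": [0, 0, 0], "claw": 0},
])

```text
clock: 36.3
tcp_pos: [0.2557, -0.5388, 0.2485]
ee_rot: [3.123, -0.344, 0.0]
wrist_force: [-0.0, 0.3, 0.3]
width: 1.0
```

Run:
```python
from h import *
st(); look('s22'); snap('top','t22')
w=cloud(load('t22'));
```

```text
t 36.3 p [ 0.2557 -0.5388  0.2485] yaw -12.58 tilt [ 1.e-04 -1.e-04 -1.e+00] F [-0.    0.32  0.27] M [ 0.01 -0.    0.03] w 1.0 bedxy [-421.7 -534.1]
s22 795 axis y 89.9 skew 1.25 h mm 24.2 tilt -0.08 x [-0.098  0.077]
```

View pics/s22.png

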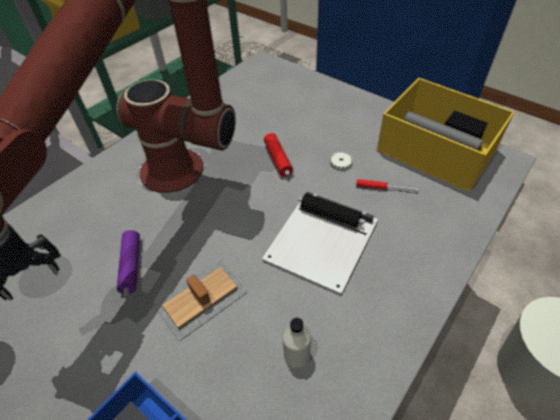

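View pics/t22.png

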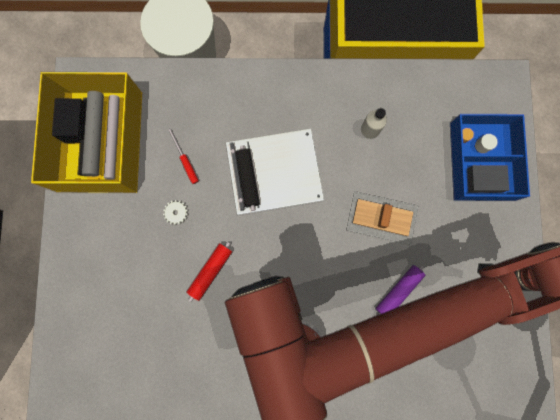

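Float flat on its mat (top (383,217)), roller home between lip and stop (top (247,177)), bottle, gear, screwdriver unmoved. One cross-check of roller and float from the top image.

Run:
```python
from h import *
z=load('t22'); im=z['im'][:,:,::-1]
a=cv2.resize(im[135:215,222:262],None,fx=7,fy=7,interpolation=cv2.INTER_CUBIC)
b=cv2.resize(im[180:250,335:425],None,fx=7,fy=7,interpolation=cv2.INTER_CUBIC)
c=np.zeros((560,920,3),np.uint8); c[:560,:280]=a[:560]; c[:490,290:920]=b
cv2.imwrite('pics/c22.png',c[:,:800])
w=cloud(z); print('board z',np.nanmedian(w[207:225,360:372,2]),np.nanmedian(w[212:228,396:407,2]))
```

```text
board z 0.01978005542823369 0.020055076510987035
```

View pics/c22.png

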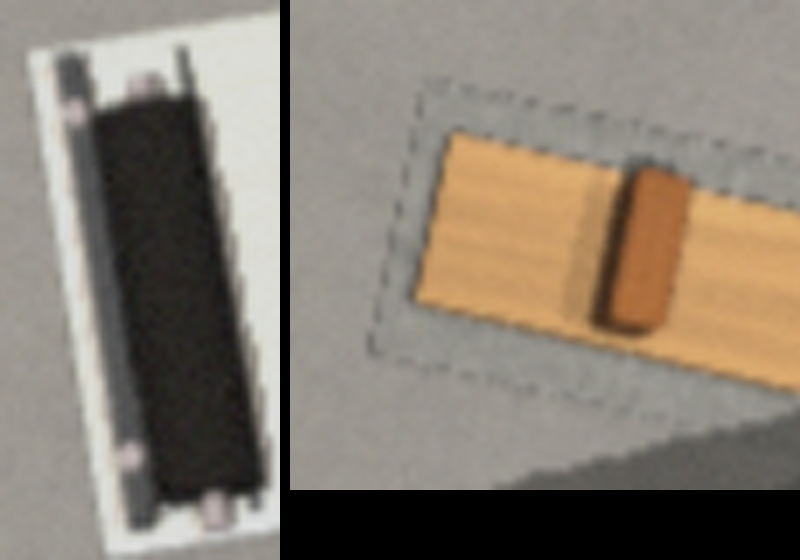

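Run:
```python
from h import *
z=load('t22'); e=np.array([-np.sin(BY),np.cos(BY)])
for p in cr([(145,82),(215,512)],7,(222,135)):
    q=ray(z,*p,.04); print(q.round(4),((q[:2]-BC[:2])@e*1e3).round(1))
manip.close_job()
```

```text
[0.6566 0.1593 0.04  ] 88.3
[0.4589 0.1245 0.04  ] 86.7
the job is handed in; nothing more can be done
```

The job is done and handed in at about 36 s of the 72 s. I took the float by its handle and rolled the black roller along the plate and over the lip in two strokes, lifting off once between them. It settled between the lip and the stop bar. I then laid the float back on its mat, sole down, and moved the arm clear.

**Roller home:** the top view puts the shaft ends at bed y = 88.3 and 86.7 mm. The depth fit from the scene camera gives 89.9 mm at mid-length, with the roller lying flat on the plate. These differ by about 2.4 mm, roughly the calibration error, and both lie within the 86 to 90 mm home band. The scene fit shows 1.2° of skew and the top view about 0.5°; I put most of that down to bias in the fit, because the roller lies in the trough parallel to the stop bar.

**Pressing force:** the highest wrist reading, corrected for the float's weight, was about 13 N straight down and 14.5 N in total. Forces were only read at the end of each call, so brief peaks in between were not seen.

**Float:** it lies flat (board top 19.8 and 20.1 mm at its two ends) and square within the mat's outline.

**Other things:** in the last pictures the bottle, gear wheel, screwdriver and both look-alike rollers are where they were at the start.

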